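# Fetch the salt pot from behind the canisters

## Task

Clear all three canisters off their coasters onto the round tray, then take the yellow salt pot from behind them and stand it in the middle of the cork trivet while the canisters wait on the tray. Then put the canisters back, each squarely on the coaster of its own colour, which may not be the one it came from. Keep everything upright, set things down rather than drop them, and do not push the herb pot about.

Things in the scene. Friction and masses are not known exactly. Their poses are not given: they have to be found in the camera images.
- canister_orange: loose upright bright orange kitchen canister with a flat bright orange lid that does not come off: a plain cylinder 56 mm across and 120 mm tall, about 0.3 kg. At the start it stands on one of the three coasters, not always its own. Origin: centre of its underside; z up along its axis
- canister_green: loose upright green kitchen canister with a flat green lid that does not come off: a plain cylinder 56 mm across and 120 mm tall, about 0.3 kg. At the start it stands on one of the three coasters, not always its own. Origin: centre of its underside; z up along its axis
- canister_white: loose upright white kitchen canister with a flat white lid that does not come off: a plain cylinder 56 mm across and 120 mm tall, about 0.3 kg. At the start it stands on one of the three coasters, not always its own. Origin: centre of its underside; z up along its axis
- coaster_orange: bright orange round coaster, 76 mm across and 4 mm thick, fixed on a dark wooden board 12 mm thick (170 x 230 mm); its top is 16 mm above the counter. The coasters form an arc in front of and beside the salt pot, 84 mm from one to the next, each about 78 mm from the pot. A canister covers all but its rim at the start. Origin: centre of its underside
- coaster_green: green round coaster, 76 mm across and 4 mm thick, fixed on a dark wooden board 12 mm thick (170 x 230 mm); its top is 16 mm above the counter. The coasters form an arc in front of and beside the salt pot, 84 mm from one to the next, each about 78 mm from the pot. A canister covers all but its rim at the start. Origin: centre of its underside
- coaster_white: white round coaster, 76 mm across and 4 mm thick, fixed on a dark wooden board 12 mm thick (170 x 230 mm); its top is 16 mm above the counter. The coasters form an arc in front of and beside the salt pot, 84 mm from one to the next, each about 78 mm from the pot. A canister covers all but its rim at the start. Origin: centre of its underside
- salt_pot: small squat yellow pot with a flat wooden lid that does not come off, 50 mm across and 52 mm tall (a flat 3 mm stud on the lid, 18 mm across), loose, about 0.18 kg. It stands directly on the wooden board (12 mm above the counter), ringed by the canisters on the robot's side. Origin: centre of its underside; z up
- tray: round blue tray with a brass-coloured rim, fixed on the counter to one side, 220 mm across; flat floor 212 mm across, 4 mm above the counter, rim top 10 mm above the counter. Origin: its centre, at counter level
- trivet: round cork trivet fixed on the counter on the other side, 84 mm across, 8 mm thick. Origin: centre of its underside, at counter level
- herb_pot: bystander: loose yellow plant pot with green leaves, 70 mm across the rim, leaves to about 90 mm across and 150 mm high, standing beyond the board, to the left. Origin: centre of its underside

How it is judged:
On the way, in this order (a step that is already met when the one before it is completed fails the run):
1. all three canisters stand upright on the tray together, released (horizontal distance between each of canister_orange, canister_green, canister_white and tray below 0.08 m and z of canister_orange in the frame of tray between 0 and 0.01 m and angle between each of canister_orange, canister_green, canister_white's own z axis and vertical below 0.1 rad and linear speed of each of canister_orange, canister_green, canister_white below 0.02 m/s and angular speed of each of canister_orange, canister_green, canister_white below 0.2 rad/s and contact force between each of canister_orange, canister_green, canister_white and the fingers below 0.05 N and z of canister_green in the frame of tray between 0 and 0.01 m and z of canister_white in the frame of tray between 0 and 0.01 m), for 0.2 s.
2. the salt pot stands in the middle of the trivet, released, with the three canisters still on the tray (all of step 1 and horizontal distance between salt_pot and trivet below 0.015 m and z of salt_pot in the frame of trivet between 0.004 and 0.014 m and angle between salt_pot's own z axis and vertical below 0.1 rad and linear speed of salt_pot below 0.02 m/s and angular speed of salt_pot below 0.2 rad/s and contact force between salt_pot and the fingers below 0.05 N), for 0.2 s.
At the end, for the whole second after the job is handed in: Each canister stands upright (within 0.1 rad), released and at rest on the coaster of its own colour, centre within 12 mm of the coaster's; the salt pot stands upright, released and at rest on the trivet, centre within 15 mm of the trivet's (horizontal distance between canister_orange and coaster_orange below 0.012 m and z of canister_orange in the frame of coaster_orange between 0 and 0.01 m and angle between each of canister_orange, canister_green, canister_white, salt_pot's own z axis and vertical below 0.1 rad and linear speed of each of canister_orange, canister_green, canister_white, salt_pot below 0.02 m/s and angular speed of each of canister_orange, canister_green, canister_white, salt_pot below 0.2 rad/s and contact force between each of canister_orange, canister_green, canister_white, salt_pot and the fingers below 0.05 N and horizontal distance between canister_green and coaster_green below 0.012 m and z of canister_green in the frame of coaster_green between 0 and 0.01 m and horizontal distance between canister_white and coaster_white below 0.012 m and z of canister_white in the frame of coaster_white between 0 and 0.01 m and horizontal distance between salt_pot and trivet below 0.015 m and z of salt_pot in the frame of trivet between 0.004 and 0.014 m); the robot touches nothing.
It fails at once if a canister or the salt pot is tipped by more than 0.6 rad (angle between any of canister_orange, canister_green, canister_white, salt_pot's own z axis and vertical above 0.6 rad).
It fails at once if a canister or the salt pot is dropped (falls free of the fingers, faster than 0.6 m/s, a fall of about 20 mm) ((contact force between canister_orange and the fingers below 0.01 N and linear speed of canister_orange above 0.6 m/s) or (contact force between canister_green and the fingers below 0.01 N and linear speed of canister_green above 0.6 m/s) or (contact force between canister_white and the fingers below 0.01 N and linear speed of canister_white above 0.6 m/s) or (contact force between salt_pot and the fingers below 0.01 N and linear speed of salt_pot above 0.6 m/s)).
It fails at once if the herb pot is moved by more than 30 mm or tipped by more than 0.4 rad (distance of herb_pot from where it was at the start of the episode above 0.03 m or angle between herb_pot's own z axis and vertical above 0.4 rad).
It also fails if it takes over 149 s, if anything falls off the work surface, if the arm or the gripper's body presses on something with over 40 N, if the wrist force passes 120 N, or if a joint passes its speed limit or range.

## Robot

A 6-joint arm with a two-finger parallel gripper is mounted at the origin on the work surface. World frame = base frame: x ahead of the robot, y to its left, z up, the work surface at z = 0. Lengths are in m, angles in rad, forces in N, time in s.
With the tool pointing down it reaches from about 0.325 to 0.775 m from the base axis. Payload 5.5 kg.
Tool frame: the origin (TCP) lies on the centre line of the jaws, within the pads' length; the fingertips stand 19 mm ahead of it and the grasp point (between the pads) is the TCP; y points along the fingers, x is the direction in which the jaws open and shut, and the axes are right-handed (so a half turn about y gives the same grasp; the last joint's range is limited). The gripper opens to 85 mm and grips with 20 to 120 N. Pads are 22 mm wide; open, the fingers measure 114 mm over their backs; the gripper's body (76 mm by 85 mm) begins 54 mm behind the grasp point. The pads swing forward as they close: fully open they stand 13 mm farther back than shut.
Start: joints at [-1.319, 0.091, 1.231, -0, 1.82, -0.057], TCP at [0.182, -0.572, 0.25] pointing down, gripper open.
Joint ranges: [-2.87, 2.87], [-0.86, 2.18], [0.17, 2.46], [-1.51, 4.65], [0.06, 2.69], [-2.65, 2.65]. Speed limits (rad/s): [2.57, 2.57, 3.01, 3.14, 3.14, 3.14].

## Interface

Orientations are given as a rotation vector (axis times angle).
In Python, from rig import manip, planner, cams gives the robot as it stands. Calls block until the motion is done:
- manip.goto(position, orientation): joint-space move of the TCP to a pose.
- manip.move_linear(position, ori=None, feed=0.15, threshold=None): straight line of the TCP; ori=None keeps the orientation; feed is the mean speed in m/s. With threshold (N) it stops when the force on the tool has changed by that much, and returns True; else False.
- manip.move_joints(angles): joint-space move.
- manip.gripper_to(opening): finger opening in m; the grip force is fixed at half the most; returns when the fingers have stopped.
- manip.wait(seconds).
- planner.solve_ik(position, orientation): joint angles nearest the present ones, or None.
- manip.state(): the state.
- cams.camera(name): name is "scene" or "top" or "wrist"; returns a dict with "color" (384x512x3 uint8, red, green, blue), "K" (3x3 intrinsics, pixels), "k1" (the pictures are not rectified: a ray, as slopes to the right and down, at radius r is drawn at 1 + k1 r^2 times it, then the intrinsics apply), "origin" and "rotation" of the camera in the world. Camera axes: x right, y up, looking along -z (the intrinsics and any distortion apply to the point x, -y, -z); pixel columns grow to the right and rows downward; lengths in m; the calibration is good to about 2 mm. A picture is of the moment at which its call begins. There is no depth.
A pose or a line that the arm cannot do raises manip.IKError and nothing moves.
- manip.sign_off(): hands the job in, once; it reports no verdict.
The state is a dict: "time": time; "q": joint angles; "joint_velocities": joint speeds; "joint_torque": joint torques, N m; "ee_pos": TCP position; "eef_rot": TCP orientation; "ft_force": force on the tool from outside, world axes, zero at the start; "ft_torque": the same for the moment, N m; "gripper_width": finger opening in m.
Only numpy, scipy, OpenCV 4.12 (cv2) and the standard library are available. Lean on these libraries where they do the work, as an engineer would, in place of code of your own. Each camera call takes 0.05 s, during which the arm holds its last target.

## Working session

There is one attempt and no reset: what is moved stays moved. The work goes in short steps, each a Python script; the robot and the scene stay as the last script left them, time stands still between calls to the robot, and variables do not carry over. Pictures are saved under pics/ and viewed, and the job is handed in when it is done.

```bash
ls; mkdir -p pics; python3 - <<'E'
from rig import manip, planner, cams
import cv2
print(manip.state())
for n in ["scene","top","wrist"]:
    c=cams.camera(n); cv2.imwrite(f"pics/{n}0.png",c["color"][:,:,::-1])
    print(n,c["K"],c["k1"],c["origin"],c["rotation"])
E
```

```text
pics
{'time': 0.0, 'q': array([-1.31867537e+00,  9.18802938e-02,  1.23188761e+00, -5.63750125e-06,
        1.81976879e+00, -5.66751247e-02]), 'joint_velocities': array([-1.18883718e-03, -8.39854235e-04,  2.46804456e-03, -4.66356132e-05,
       -9.73076651e-04, -1.11213870e-03]), 'joint_torque': array([-1.53788633e-04, -4.58744788e+01, -4.18021309e+01, -1.67796206e-04,
        1.17222863e-02,  4.67476564e-07]), 'ee_pos': array([ 0.18229941, -0.57138925,  0.24913701]), 'eef_rot': array([-1.33834025,  0.97985058, -0.97735299]), 'ft_force': array([-0.4135746 ,  0.61851786,  0.60050706]), 'ft_torque': array([-0.00643277,  0.02141545, -0.03846639]), 'gripper_width': 0.08528883827311136}
scene [[435.37356011   0.         250.34954461]
 [  0.         435.37356011 193.88777389]
 [  0.           0.           1.        ]] -0.02365747490497089 [ 1.40804493 -0.13820434  0.87166543] [0.65534313 0.57108158 1.33001717]
top [[379.12720938   0.         260.78200739]
 [  0.         379.12720938 194.84924605]
 [  0.           0.           1.        ]] 0.0414373202845861 [ 0.48209502 -0.00599147  0.86120224] [ 0.1108718  -0.06576194 -1.57398856]
wrist [[281.45767496   0.         254.85662613]
 [  0.         281.45767496 193.83123363]
 [  0.           0.           1.        ]] -0.013868449882703639 [ 0.24829675 -0.5503181   0.37173625] [-0.23881147  0.17525893 -1.25383576]
```

View pics/scene0.png

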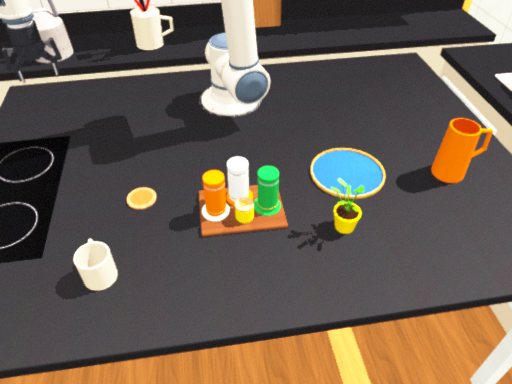

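View pics/top0.png

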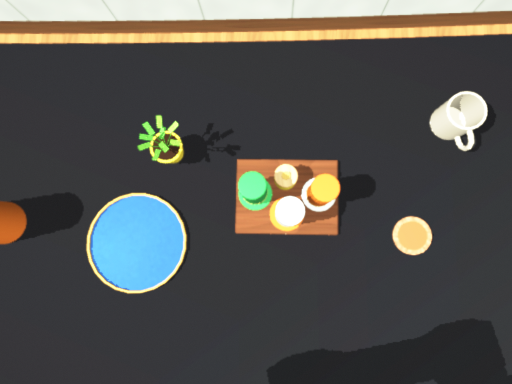

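```bash
python3 - <<'E'
import numpy as np
from scipy.spatial.transform import Rotation as R
for v in ([-1.33834025,  0.97985058, -0.97735299],[ 0.1108718,-0.06576194,-1.57398856],[0.65534313,0.57108158,1.33001717]):
    print(np.round(R.from_rotvec(v).as_matrix(),3))
E
```

```text
[[ 0.304 -0.     0.953]
 [-0.953  0.002  0.304]
 [-0.002 -1.     0.   ]]
[[-0.003  0.994 -0.112]
 [-1.    -0.007 -0.028]
 [-0.029  0.112  0.993]]
[[ 0.155 -0.686  0.711]
 [ 0.988  0.113 -0.106]
 [-0.008  0.719  0.695]]
```

```bash
cat > h.py <<'E'
import numpy as np, cv2
from scipy.spatial.transform import Rotation as R
def ray(c,px):
    K=c["K"]; px=np.atleast_2d(np.asarray(px,float))
    d=(px-[K[0,2],K[1,2]])/[K[0,0],K[1,1]]
    u=d.copy()
    for _ in range(20): u=d/(1+c["k1"]*(u**2).sum(1,keepdims=True))
    v=np.c_[u[:,0],-u[:,1],-np.ones(len(u))]
    return v@R.from_rotvec(c["rotation"]).as_matrix().T
def onz(c,px,z):
    v=ray(c,px); o=np.asarray(c["origin"]); t=(z-o[2])/v[:,2]
    return o+v*t[:,None]
def proj(c,p):
    p=np.atleast_2d(p); q=(p-c["origin"])@R.from_rotvec(c["rotation"]).as_matrix()
    u=np.c_[q[:,0],-q[:,1]]/-q[:,2:3]
    u=u*(1+c["k1"]*(u**2).sum(1,keepdims=True))
    return u*[c["K"][0,0],c["K"][1,1]]+[c["K"][0,2],c["K"][1,2]]
def fitc(p):
    p=np.asarray(p)[:,:2]; A=np.c_[2*p,np.ones(len(p))]
    s=np.linalg.lstsq(A,(p**2).sum(1),rcond=None)[0]
    return s[:2],np.sqrt(s[2]+s[:2]@s[:2])
def ori(a):  # jaws open along (cos a, sin a, 0), tool y down
    x=np.array([np.cos(a),np.sin(a),0]); y=np.array([0,0,-1.]); z=np.cross(x,y)
    return R.from_matrix(np.c_[x,y,z]).as_rotvec()
def snap(cams,n,name):
    c=cams.camera(n); cv2.imwrite(f"pics/{name}.png",c["color"][:,:,::-1]); return c
E
python3 - <<'E'
from h import *
from rig import cams
import pickle
c=cams.camera("top"); s=cams.camera("scene"); pickle.dump((c,s),open("c0.pkl","wb"))
hsv=cv2.cvtColor(c["color"],cv2.COLOR_RGB2HSV)
a=cv2.resize(c["color"][145:245,225:350],None,fx=6,fy=6,interpolation=cv2.INTER_CUBIC)
cv2.imwrite("pics/crop0.png",a[:,:,::-1])
b=cv2.resize(s["color"][150:240,180:300],None,fx=6,fy=6,interpolation=cv2.INTER_CUBIC)
cv2.imwrite("pics/crop1.png",b[:,:,::-1])
E
```

```text
(no output)
```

View pics/crop0.png

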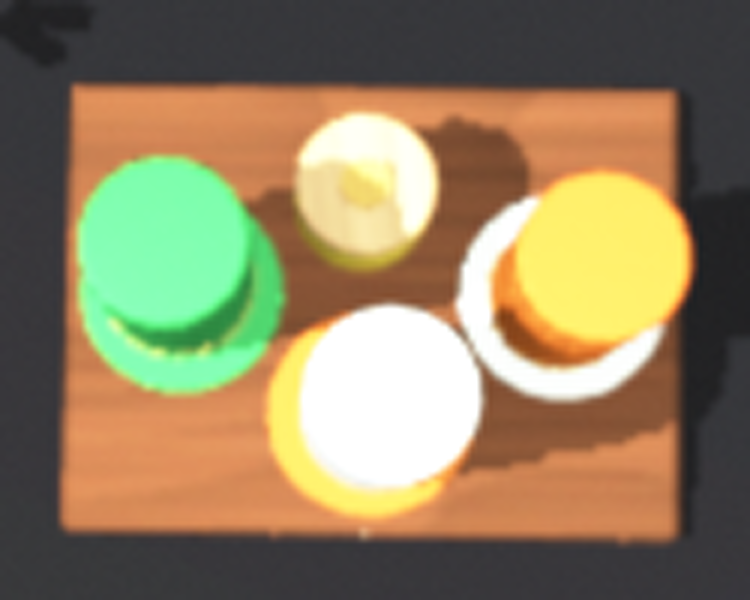

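View pics/crop1.png

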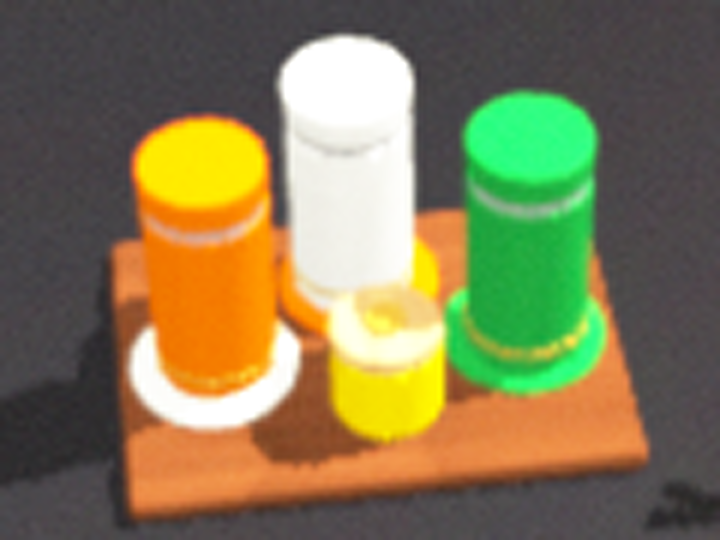

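```bash
cat >> h.py <<'E'
from scipy.optimize import least_squares
def circ(c,guess,z,r,tol=.004,scale=4):
    """known-radius circle at height z from Canny edges near guess pixel"""
    im=cv2.resize(c["color"],None,fx=scale,fy=scale,interpolation=cv2.INTER_CUBIC)
    e=np.zeros(im.shape[:2],np.uint8)
    for k in range(3): e|=cv2.Canny(cv2.GaussianBlur(im[:,:,k],(0,0),scale*.5),40,100)
    ys,xs=np.nonzero(e); px=(np.c_[xs,ys]+.5)/scale-.5
    px=px[np.hypot(*(px-guess).T)<120]
    p=onz(c,px,z)[:,:2]; x0=onz(c,[guess],z)[0,:2]
    for t in (2*tol,1.5*tol,tol,tol*.7):
        for _ in range(5):
            d=np.hypot(*(p-x0).T)-r; q=p[abs(d)<t]
            x0=least_squares(lambda x:np.hypot(*(q-x).T)-r,x0,loss="soft_l1",f_scale=.001).x
    d=np.hypot(*(q-x0).T)-r
    a=np.unique((np.degrees(np.arctan2(*(q-x0).T[::-1]))//15))
    return x0,d.std(),len(a)/24
E
cat > m.py <<'E'
from h import *
import pickle
c,s=pickle.load(open("c0.pkl","rb"))
f=lambda x,y:((x+.5)/6-.5+225,(y+.5)/6-.5+145)
g=lambda x,y:((x+.5)/6-.5+180,(y+.5)/6-.5+150)
for n,px,z,r in [("lid g",f(163,242),.136,.028),("lid o",f(603,258),.136,.028),("lid w",f(391,396),.136,.028),
 ("salt",f(367,184),.064,.025),("co g",f(182,291),.016,.038),("co w",f(560,298),.016,.038),("co o",f(370,415),.016,.038),
 ("tray",(137,243),.010,.110),("trivet",(412,236),.008,.042)]:
    print("top  ",n,circ(c,px,z,r))
for n,px,z,r in [("lid g",g(530,138),.136,.028),("lid o",g(202,163),.136,.028),("lid w",g(347,84),.136,.028),("salt",g(388,325),.064,.025),
 ("co g",g(525,340),.016,.038),("co w",g(215,370),.016,.038),("co o",g(360,290),.016,.038),("tray",(347,172),.010,.11),("trivet",(141,198),.008,.042)]:
    print("scene",n,circ(s,px,z,r))
print(onz(c,[(166,148)],.06), onz(c,[f(70,85),f(680,90),f(680,540),f(62,530)],.012))
E
python3 m.py
```

```text
top   lid g (array([0.58350404, 0.03244576]), np.float64(0.0009796744129341637), 1.0)
top   lid o (array([ 0.57741381, -0.10883115]), np.float64(0.0008662275234526524), 1.0)
top   lid w (array([ 0.53414798, -0.04108142]), np.float64(0.0008001027396494265), 0.8333333333333334)
top   salt (array([ 0.61400313, -0.03616335]), np.float64(0.0006152310211849667), 1.0)
top   co g (array([0.58189449, 0.03179319]), np.float64(0.0007563190899687), 0.7916666666666666)
top   co w (array([ 0.57847408, -0.10989565]), np.float64(0.0008879469630117789), 0.75)
top   co o (array([ 0.5356877 , -0.03789903]), np.float64(0.0010197726953598326), 0.7916666666666666)
top   tray (array([0.47428383, 0.29877612]), np.float64(0.0008204847211990441), 1.0)
top   trivet (array([ 0.48715894, -0.31336115]), np.float64(0.0005384888024455956), 1.0)
scene lid g (array([0.58433813, 0.03061963]), np.float64(0.0006443845316114199), 0.9166666666666666)
scene lid o (array([ 0.57784104, -0.10971608]), np.float64(0.0010714886395305114), 1.0)
scene lid w (array([ 0.5318732 , -0.04157492]), np.float64(0.0007795695807085529), 0.6666666666666666)
scene salt (array([ 0.61557163, -0.03724637]), np.float64(0.0011371230972608386), 0.875)
scene co g (array([0.58351025, 0.03001526]), np.float64(0.001221467330830064), 0.8333333333333334)
scene co w (array([ 0.58221249, -0.11215287]), np.float64(0.0010292419737418994), 0.7916666666666666)
scene co o (array([ 0.54357582, -0.03635177]), np.float64(0.0014937473127442323), 0.7083333333333334)
scene tray (array([0.48392044, 0.29294383]), np.float64(0.0013421079479572283), 1.0)
scene trivet (array([ 0.48663426, -0.31520258]), np.float64(0.001019975294344449), 1.0)
[[0.67613537 0.22195727 0.06      ]] [[ 0.66132309  0.07397533  0.012     ]
 [ 0.65707436 -0.15648295  0.012     ]
 [ 0.48845973 -0.15206031  0.012     ]
 [ 0.49287599  0.07632021  0.012     ]]
```

```bash
cat >> h.py <<'E'
from rig import manip, planner, cams
ZT=.275
def P(xy,z): return np.array([xy[0],xy[1],z])
def pick(xy,zg,a,w0=.085,zt=ZT):
    manip.goto(P(xy,zt),ori(a))
    hit=manip.move_linear(P(xy,zg+.05),feed=.2)
    hit=manip.move_linear(P(xy,zg),feed=.1,threshold=8)
    manip.gripper_to(.03)
    s=manip.state(); print("grip",s["gripper_width"],s["ee_pos"].round(4),"hit",hit,"t",s["time"])
    return s["gripper_width"]
def place(xy,zg,a,wopen=.07,zt=ZT):
    manip.move_linear(P(manip.state()["ee_pos"],zt),feed=.2)
    manip.goto(P(xy,zt),ori(a))
    s=manip.state(); print("held",s["gripper_width"],s["ft_force"].round(1))
    manip.move_linear(P(xy,zg+.012),feed=.18)
    hit=manip.move_linear(P(xy,zg-.004),feed=.03,threshold=5)
    s=manip.state(); print("down",s["ee_pos"].round(4),"hit",hit,"want",zg,s["ft_force"].round(1))
    manip.gripper_to(wopen); 
    manip.move_linear(P(manip.state()["ee_pos"],ZT),feed=.25)
    print("t",manip.state()["time"])
E
python3 - <<'E'
from h import *
d=np.radians
pts=[("g",(.583,.0315),d(-34)),("w",(.5335,-.041),0),("o",(.578,-.109),d(30)),("salt",(.614,-.0365),0),
("t1",(.477,.352),d(-34)),("t2",(.429,.27),0),("t3",(.525,.27),d(30)),("triv",(.487,-.314),0)]
for n,xy,a in pts:
    for z in (.275,.09,.04):
        q=planner.solve_ik(P(xy,z),ori(a)); q2=planner.solve_ik(P(xy,z),ori(a+np.pi))
        print(n,z,None if q is None else np.round(q,2),None if q2 is None else np.round(q2,2))
E
```

```text
g 0.275 [-0.    0.05  1.23 -0.    1.86  0.59] [-0.    0.05  1.23 -0.    1.86 -2.55]
g 0.09 [-0.    0.08  1.53 -0.    1.53  0.59] [-0.    0.08  1.53 -0.    1.53 -2.55]
g 0.04 [-0.    0.11  1.59 -0.    1.45  0.59] [-0.    0.11  1.59 -0.    1.45 -2.55]
w 0.275 [-0.14 -0.08  1.36  0.    1.86 -0.14] None
w 0.09 [-0.14 -0.06  1.66  0.    1.53 -0.14] None
w 0.04 [-0.14 -0.02  1.72  0.    1.44 -0.14] None
o 0.275 [-0.24  0.07  1.21 -0.    1.86 -0.77] [-0.24  0.07  1.21  0.    1.86  2.37]
o 0.09 [-0.24  0.09  1.52 -0.    1.54 -0.77] [-0.24  0.09  1.52  0.    1.54  2.37]
o 0.04 [-0.24  0.12  1.57 -0.    1.45 -0.77] [-0.24  0.12  1.57  0.    1.45  2.37]
salt 0.275 [-0.11  0.14  1.14  0.    1.87 -0.11] None
salt 0.09 [-0.11  0.16  1.44  0.    1.54 -0.11] None
salt 0.04 [-0.11  0.19  1.5   0.    1.45 -0.11] None
t1 0.275 [ 0.58  0.08  1.2  -0.    1.86  1.17] [ 0.58  0.08  1.2  -0.    1.86 -1.97]
t1 0.09 [ 0.58  0.1   1.51 -0.    1.54  1.17] [ 0.58  0.1   1.51 -0.    1.54 -1.97]
t1 0.04 [ 0.58  0.13  1.56 -0.    1.45  1.17] [ 0.58  0.13  1.56 -0.    1.45 -1.97]
t2 0.275 [ 0.49 -0.15  1.43  0.    1.87  0.49] None
t2 0.09 [ 0.49 -0.13  1.74  0.    1.54  0.49] None
t2 0.04 [ 0.49 -0.1   1.79  0.    1.44  0.49] None
t3 0.275 [ 0.42  0.07  1.21 -0.    1.86 -0.11] None
t3 0.09 [ 0.42  0.09  1.51 -0.    1.54 -0.11] None
t3 0.04 [ 0.42  0.13  1.57 -0.    1.45 -0.11] None
triv 0.275 [-0.63  0.04  1.24  0.    1.86 -0.63] [-0.63  0.04  1.24 -0.    1.86  2.51]
triv 0.09 [-0.63  0.06  1.54  0.    1.53 -0.63] [-0.63  0.06  1.54 -0.    1.53  2.51]
triv 0.04 [-0.63  0.1   1.6   0.    1.44 -0.63] [-0.63  0.1   1.6  -0.    1.44  2.51]
```

```bash
python3 - <<'E'
from h import *
d=np.radians
pick((.583,.0315),.106,d(-34))
place((.477,.352),.094,d(-34))
snap(cams,"top","top1")
E
```

```text
grip 0.05519428785046657 [0.5835 0.0316 0.1073] hit False t 4.6
held 0.054533510032042674 [ 0.7  0.2 -2.3]
down [0.477  0.3525 0.0951] hit True want 0.094 [-0.3  0.3  4.4]
t 9.5583
```

View pics/top1.png

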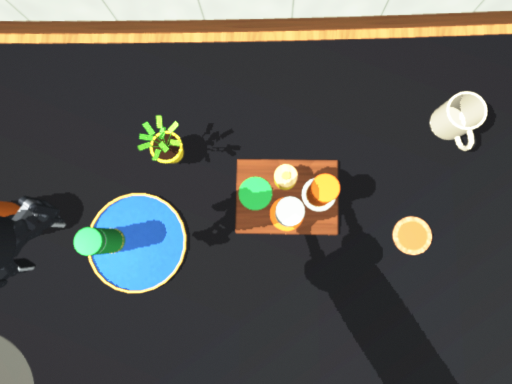

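The top view shows the green canister standing on the tray's left side (lid near 89,241), with the green coaster bare at (255,193). I'll move the other two next.

```bash
python3 - <<'E'
from h import *
d=np.radians
pick((.5338,-.0405),.106,0)
place((.429,.27),.094,0)
pick((.578,-.109),.106,d(30))
place((.525,.27),.094,d(30))
manip.goto(P((.45,-.05),.33),ori(0)) 
E
python3 - <<'E'
from h import *
import pickle
manip.move_linear(P((.36,-.28),.3),feed=.25)
c=snap(cams,"top","top2"); s=snap(cams,"scene","scene2"); pickle.dump((c,s),open("c2.pkl","wb")); print(manip.state()["time"])
E
```

```text
grip 0.05483697168470269 [ 0.5344 -0.0406  0.1074] hit False t 12.75
held 0.05481408437634063 [-0.5 -0.5 -2. ]
down [0.4289 0.2703 0.0952] hit True want 0.094 [-1.3 -0.7  2.7]
t 17.675
grip 0.05481834723033075 [ 0.5786 -0.1093  0.1075] hit False t 20.85
held 0.05465511267770588 [ 0.2  0.6 -3.1]
down [0.525  0.27   0.0952] hit True want 0.094 [-0.9 -0.7  3.6]
t 25.9583
28.4583
```

View pics/top2.png

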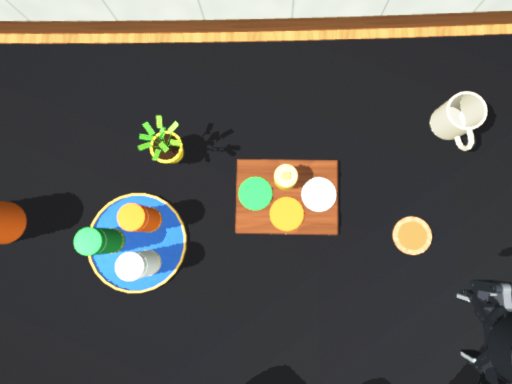

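View pics/scene2.png

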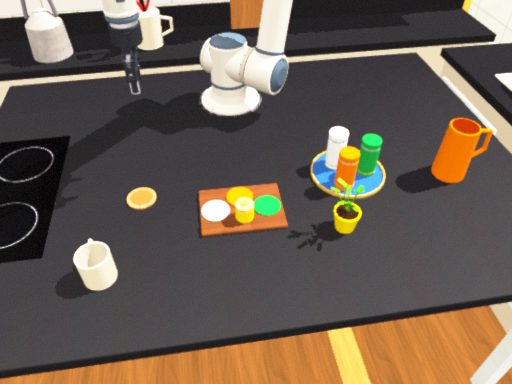

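All three canisters stand upright on the tray, with top-view lids at green (89,241), orange (131,217) and white (129,266). The coasters are bare at green (255,193), orange (287,214) and white (319,194). Now that nothing hides them, I'll measure everything again.

```bash
cat > m2.py <<'E'
from h import *
import pickle
c,s=pickle.load(open("c2.pkl","rb"))
for n,px,px2,z,r in [("co g",(255,193),(267,205),.016,.038),("co w",(319,194),(215,210),.016,.038),("co o",(287,214),(240,196),.016,.038),
 ("salt",(286,176),(244,204),.064,.025),("trivet",(412,236),(141,198),.008,.042),("tray",(137,243),(347,172),.010,.11),
 ("lid g",(89,241),(371,140),.124,.028),("lid o",(131,217),(349,153),.124,.028),("lid w",(129,266),(338,133),.124,.028)]:
    for k,(cc,p) in enumerate(((c,px),(s,px2))):
        x,e,f=circ(cc,p,z,r); print(n,"top scene".split()[k],x.round(4),round(e*1000,2),round(f,2))
E
python3 m2.py
```

```text
co g top [0.582  0.0315] 0.73 1.0
co g scene [0.583 0.03 ] 1.31 1.0
co w top [ 0.5787 -0.1108] 0.5 1.0
co w scene [ 0.5825 -0.1122] 1.01 0.67
co o top [ 0.5357 -0.0386] 0.64 1.0
co o scene [ 0.5345 -0.0396] 1.03 1.0
salt top [ 0.6137 -0.0359] 0.59 1.0
salt scene [ 0.6149 -0.0369] 0.8 1.0
trivet top [ 0.4872 -0.3133] 0.53 1.0
trivet scene [ 0.4867 -0.3152] 0.97 1.0
tray top [0.4742 0.2984] 0.94 0.96
tray scene [0.4838 0.2927] 1.17 0.88
lid g top [0.4777 0.3521] 0.97 1.0
lid g scene [0.4791 0.3505] 0.65 1.0
lid o top [0.5241 0.2701] 1.09 1.0
lid o scene [0.5257 0.2699] 1.29 1.0
lid w top [0.4296 0.2695] 0.53 1.0
lid w scene [0.4266 0.2698] 0.79 0.62
```

```bash
python3 - <<'E'
from h import *
import pickle
pick((.614,-.0362),.042,0)
place((.487,-.314),.038,0,wopen=.075)
manip.goto(P((.38,.0),.3),ori(0))
c=snap(cams,"top","top3"); s=snap(cams,"scene","scene3"); pickle.dump((c,s),open("c3.pkl","wb"))
for n,p,z,r in [("salt",(412,236),.060,.025),("trivet",(412,236),.008,.042),("lid g",(89,241),.124,.028),("lid o",(131,217),.124,.028),("lid w",(129,266),.124,.028)]:
    print(n,circ(c,p,z,r))
print(circ(s,(141,192),.06,.025),manip.state()["time"])
E
```

```text
grip 0.0484402289040455 [ 0.6148 -0.0363  0.0435] hit False t 31.8167
held 0.04854126776820341 [ 0.8  0.2 -2. ]
down [ 0.4873 -0.3142  0.0395] hit True want 0.038 [-0.4  0.6  4.1]
t 37.6
salt (array([ 0.48623082, -0.29684344]), np.float64(0.0012517351268588534), 0.5833333333333334)
trivet (array([ 0.48731683, -0.31403787]), np.float64(0.0008632129371858297), 1.0)
lid g (array([0.47770115, 0.35206066]), np.float64(0.000959794634186535), 1.0)
lid o (array([0.52411379, 0.26985975]), np.float64(0.0010121186689944716), 1.0)
lid w (array([0.42937585, 0.26954737]), np.float64(0.00049078859273052), 1.0)
(array([ 0.5166166, -0.3095253]), np.float64(0.0014091033468692658), 0.625) 38.9583
```

View pics/top3.png

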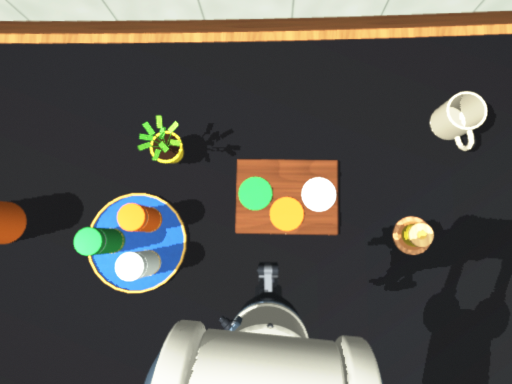

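View pics/scene3.png

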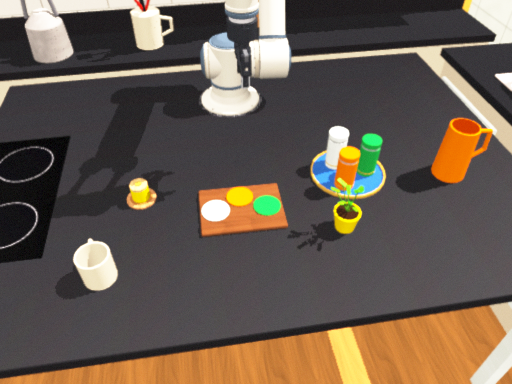

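The salt pot now stands on the trivet, with its lid near (420,234) in the top view and (139,184) in the scene view. The circle fit started from a poor guess, so I'll repeat it.

```bash
python3 - <<'E'
from h import *
import pickle
c,s=pickle.load(open("c3.pkl","rb"))
print(proj(c,[.487,-.314,.06]),proj(s,[.487,-.314,.06]))
print(circ(c,(420,234),.06,.025),circ(s,(139,185),.06,.025))
for n,cc,(x,y) in (("a",c,(412,236)),("b",s,(140,192))):
    cv2.imwrite(f"pics/salt_{n}.png",cv2.resize(cc["color"][y-25:y+25,x-30:x+30],None,fx=8,fy=8,interpolation=cv2.INTER_CUBIC)[:,:,::-1])
E
```

```text
[[421.36372547 235.03301768]] [[138.04559293 183.54318477]]
(array([ 0.48840553, -0.31337778]), np.float64(0.0008285814632990357), 1.0) (array([ 0.48786739, -0.31470979]), np.float64(0.0009772977307329813), 0.9166666666666666)
```

View pics/salt_a.png

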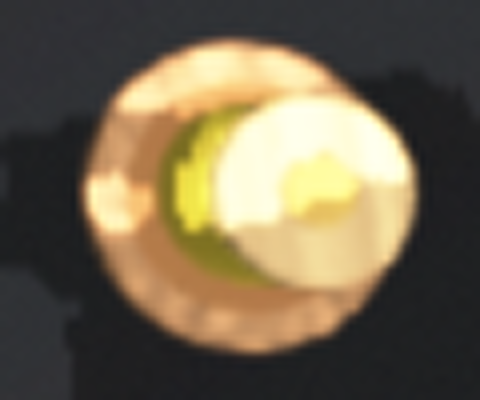

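View pics/salt_b.png

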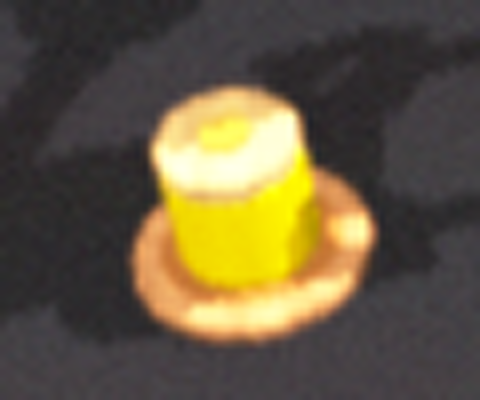

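```bash
python3 - <<'E'
from h import *
import pickle
d=np.radians
manip.gripper_to(.08)
pick((.4775,.352),.094,d(-34)); place((.5823,.0313),.106,d(-34))
pick((.4292,.2698),.094,d(30)); place((.5792,-.111),.106,d(30))
c=snap(cams,"top","top4")
pick((.5248,.27),.094,0); place((.5355,-.0388),.106,0)
manip.goto(P((.38,.15),.3),ori(0))
manip.move_linear(P((.36,.28),.3),feed=.25)
c=snap(cams,"top","top5"); s=snap(cams,"scene","scene5"); pickle.dump((c,s),open("c5.pkl","wb"))
for n,p in (("g",(.5823,.0313)),("w",(.5792,-.111)),("o",(.5355,-.0388))):
    for cc in (c,s): print(n,circ(cc,proj(cc,P(p,.136))[0],.136,.028),circ(cc,proj(cc,P(p,.016))[0],.016,.038))
print(manip.state()["time"])
E
```

```text
grip 0.05474715230022904 [0.478  0.3525 0.0955] hit False t 42.3583
held 0.05496501864120863 [-0.5  0.5 -3.5]
down [0.5823 0.0315 0.1071] hit True want 0.106 [-1.7  0.   3.8]
t 47.2667
grip 0.054823270297168755 [0.4297 0.2701 0.0954] hit False t 50.0917
held 0.05478710725895886 [-0.7  0.1 -2.6]
down [ 0.5793 -0.1114  0.1072] hit True want 0.106 [-0.8 -0.4  2.9]
t 55.2417
grip 0.05534299008328181 [0.5253 0.2703 0.0955] hit False t 58.4583
held 0.054726538517751916 [-0.3  0.4 -1.5]
down [ 0.5355 -0.0389  0.1072] hit True want 0.106 [-2.7 -0.5  3.7]
t 63.275
g (array([0.58224761, 0.03193857]), np.float64(0.0009485811795213572), 1.0) (array([0.58189644, 0.0317261 ]), np.float64(0.0007372451554083618), 0.7916666666666666)
g (array([0.5837239 , 0.03035793]), np.float64(0.0005482686117075495), 1.0) (array([0.58340806, 0.02995626]), np.float64(0.0009483514551513987), 0.7916666666666666)
w (array([ 0.57943794, -0.11155469]), np.float64(0.0006837799504219565), 0.625) (array([ 0.57854962, -0.10979042]), np.float64(0.0007643370932059067), 0.75)
w (array([ 0.5771365 , -0.11205484]), np.float64(0.0007589518186357841), 0.6666666666666666) (array([ 0.58213203, -0.11154164]), np.float64(0.0009678921603422216), 0.75)
o (array([ 0.53564275, -0.03830043]), np.float64(0.001032564670073748), 0.875) (array([ 0.53602099, -0.03816192]), np.float64(0.0010512798601206425), 0.9583333333333334)
o (array([ 0.53530824, -0.03947094]), np.float64(0.0010899916074908684), 1.0) (array([ 0.53790988, -0.03968671]), np.float64(0.0010611699359630675), 0.7916666666666666)
65.0167
```

View pics/top5.png

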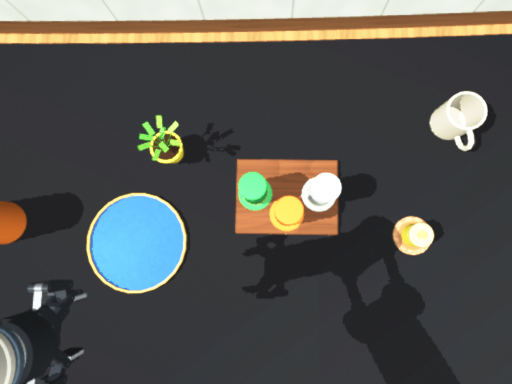

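View pics/scene5.png

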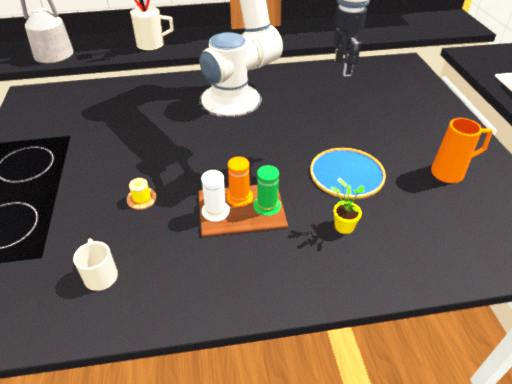

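Each canister stands upright on the coaster of its own colour, with top-view lids at green (252,185), orange (288,209) and white (325,187). The salt pot is on the trivet at (415,235), the herb pot still sits at (166,147), and the arm is clear of everything. Lids and coasters agree within about 2 mm in the top view and 5 mm in the scene view, so I'm handing in.

```bash
python3 - <<'E'
from h import *
print(manip.sign_off(), manip.state()["time"])
E
```

```text
the job is handed in; nothing more can be done
the job is handed in; nothing more can be done
```

I handed the job in at about 65 s of the 149 s allowed. The system gives no verdict, so the result below rests on my own checks. All three canisters went to the tray, the salt pot went onto the trivet while they waited there, and then each canister went back to the coaster of its own colour. At the start, orange and white were on each other's coasters.

- **Canisters:** In the top view each canister's centre was within about 2 mm of its coaster's, against a limit of 12 mm. The scene view agreed for green (0.5 mm) and orange (3 mm). It put white 5 mm off, but that white-on-white fit saw only about two-thirds of the lid's edge.
- **Salt pot:** It measured about 1 mm from the trivet's centre in both views.
- **Upright and undisturbed:** Everything looked upright in the last pictures. The herb pot showed no visible movement, and the arm was well clear.
- **Disagreement:** The two cameras placed the tray's centre about 11 mm apart. That made no difference, because the canisters stood at most about 60 mm from either estimate, within the 80 mm limit.
- **Failed fit:** My first check of the salt pot on the trivet failed because I started it from the wrong pixel. I repeated it, and that gives the 1 mm figure above.

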